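# Start the hold-down's thread and clamp the pine strip

### The arm

A 6-joint arm with a two-finger parallel gripper is mounted at the origin on the work surface. World frame = base frame: x ahead of the robot, y to its left, z up, the work surface at z = 0. Lengths are in m, angles in rad, forces in N, time in s.
With the tool pointing down it reaches from about 0.4 to 0.825 m from the base axis. Payload 7 kg.
Tool frame: the origin (TCP) lies midway between the tips of the shut fingers; the grasp point (between the pads) lies hold_point_z behind it (hold_point_z is the distance from the TCP to the grasp point, in m); z points along the fingers, y is the line along which they close (so a half turn about z gives the same grasp; the last joint's range is limited). The gripper opens to 88 mm and grips with 3 to 60 N. Pads are 19 mm wide; open, the fingers measure 130 mm over their backs; the gripper's body (78 mm by 193 mm) begins 47 mm behind the grasp point.
Start: joints at [-1.013, 0.359, 0.012, 0, -1.224, -0.288], TCP at [0.18, -0.651, 0.227] pointing down, gripper open.
Joint ranges: [-3.07, 3.07], [-1.43, 2.12], [-1.02, 1.25], [-3.03, 1.67], [-3.05, -0], [-3.03, 3.03]. Speed limits (rad/s): [2.39, 2.39, 3.01, 3.14, 3.14, 3.14].

### API

Orientations are given as a rotation vector (axis times angle).
In Python, from cell import * gives the robot as it stands. The module is installed in compiled form; this text tells all that it offers.
- The arm moves only by the shell command python3 -m crank 'ROWS' [FORCE]. ROWS is a JSON object of lists of equal length, an entry for each row: "xyz": the shift along the tool's x, y, z in units of 0.1 m (1.0 is 0.1 m), a list of three; "angular": the turn, a rotation vector about the tool's x, y, z in units of 30 degrees (1.0 is 30 degrees), a list of three; "claw": the opening, from -1 (shut) to 1 (fully open). A call has 1 to 20 rows; each row is the pose to reach, as a shift and turn from the pose commanded when the call began, along the tool's axes at that moment; what a row does not reach only later rows make up. A row lasts 1/10 s, in which the tool goes at most 50 mm and 8.59 degrees, less where a joint would pass 70% of its speed; a pose out of reach is approached as far as the arm can. A call with a number of a shift or a turn outside -1 to 1 is refused whole. A call with a gripper value outside its range is refused whole. The fingers move at their own pace and stop on an object; FORCE is the grip in N (left out, the last holds). Time passes only in rows, so rows that repeat a pose let the fingers close. It gives the time, the measured TCP pose, the force, the opening and the grip force at its end, in the units of the state.
- read_state(): the state, without advancing time (a new reading comes with each control period).
- get_image(name): name is "side" or "top"; returns the picture (384x512x3 uint8, blue, green, red); there is no depth.
- calibration(name): a dict with "mtx" (3x3 intrinsics, pixels), "D" ([k1, k2, p1, p2, k3] as OpenCV has them; the pictures are not rectified), "world_to_cam" (4x4, takes a point from world to camera coordinates). Camera axes: x right, y down, z forward; pixel columns grow to the right and rows downward; lengths in m; the calibration is good to about 2 mm. A picture is of the moment at which its call begins. calibration takes no time and is no camera call.
- sign_off(): hands the job in; it is judged then, once.
Trained networks look in the newest picture that a camera, given by its name, has taken for a name from the list of things; names that differ only in an ending like _2 or _b are one class to them, and where a whole thing is asked for, a point or a joint stands for the part that bears it (a point fixed in the world has none). Each returns a list of dicts, best first, with "confidence" (0 to 1); they miss things now and then, are a little off and sometimes report something else, mostly with a low value. They report only what shows in the picture. A call takes as long as a camera call.
- search_frame(camera, label): "location" ([column, row] in pixels, amid what is visible of it).
- masks_of(camera, label): "region" (384x512 bool, what is visible of it) and "location" ([column, row] in pixels, amid what is visible of it).
The state is a dict: "time_s": time; "qpos": joint angles; "qd": joint speeds; "joint_efforts": joint torques, N m; "eef_pos": TCP position; "orientation": TCP orientation; "contact_force": force on the tool from outside, world axes, zero at the start; "wrist_torque": the same for the moment, N m; "opening": opening from 0.0 (shut) to 1.0 (fully open); "finger_force": force on a finger pad.
Only numpy, scipy, OpenCV 4.12 (cv2) and the standard library are available. Lean on these libraries where they do the work, as an engineer would, in place of code of your own. Each camera call takes 0.05 s, during which the arm holds its last target. There are 200 camera calls.

### The job

Clamp the pale pine strip in its jig. The orange wing knob above it has been left off its thread: turn it back (anticlockwise from above) until the spindle clicks down onto the thread start, then turn it forward (clockwise) as far as it goes so that the foot is down on the strip, and let go. The dark walnut strip in the other jig is already clamped: leave its knob as it is, and do not shift the pine strip.

Things in the scene. Friction and masses are not known exactly. Their poses are not given: they have to be found in the camera images.
- pine_knob_grip (a point): Grip point of the orange wing knob over the pale pine strip: on its vertical turning axis, 131 mm above the bench, 11 mm below the top of the wings. The wings are one upright bar 62 x 14 mm, standing 30 mm above a 44 mm round skirt (skirt top 21 mm below this point). x runs along the wings, z up; the frame turns with the knob. A white stripe on top marks the -x wing.
- pine_knob (a joint): Knob angle, rad, growing clockwise seen from above (forward). Starts at -0.1 to 0.2, off the thread, where it jams if turned forward past 0.3. Turned back past about -0.5 the spindle clicks down; back stop -0.8. After that it turns forward to its stop at 0.8. Needs about 0.2 N m, stays where left, never rises or sinks. Collar dots for the stripe: white at the thread start, green when tight.
- pine_spindle (a joint): How far the knob's steel spindle with its 28 mm round foot has come down, in m: 0 while off the thread, about 0.0075 after the click (a spring pushes it down by itself), then further as the knob is turned forward, until at about 0.0115 the foot rests on the pine strip.
- pine_strip: Pale pine strip 240 x 45 x 20 mm (x along it, origin at the centre of its underside, 15 mm above the bench), loose between two fences of its jig, which is fixed to the bench. A blue crossbar (146 x 66 mm, top 86 mm above the bench) spans its middle and carries the knob.
- walnut_knob (a joint): Angle in rad of the like knob in the like jig over the dark walnut strip, the same sense; already tight, between 0.55 and 0.7. Leave it there.

How it is judged:
By the outcome, as a careful person would: the job done as asked, in the order asked, and still so for the second after the job is handed in, with the robot touching nothing.
It also fails if it takes over 35 s, if anything falls off the work surface, if the arm or the gripper's body presses on something with over 40 N, if the wrist force passes 120 N, or if a joint passes its speed limit or range.

## Working session

There is one attempt and no reset: what is moved stays moved. The work goes in short steps, Python scripts to look and compute and a shell command to move; the robot and the scene stay as the last step left them, time stands still between calls to the robot, and variables do not carry over. Pictures are saved under pics/ and viewed, at most 10 in all, crops included, and the job is handed in when it is done.

```bash
mkdir -p pics
cat > h.py <<'E'
from cell import *
import numpy as np, cv2
from scipy.spatial.transform import Rotation as R
def ray(cam,px,z):
    c=calibration(cam);W=np.array(c["world_to_cam"])
    u=cv2.undistortPoints(np.array([[px]],float),np.array(c["mtx"]),np.array(c["D"]))[0,0]
    d=W[:3,:3].T@np.array([u[0],u[1],1]);o=-W[:3,:3].T@W[:3,3]
    return o+d*(z-o[2])/d[2]
def proj(cam,p):
    c=calibration(cam);W=np.array(c["world_to_cam"])
    return cv2.projectPoints(np.array(p,float).reshape(-1,1,3),cv2.Rodrigues(W[:3,:3])[0],W[:3,3],np.array(c["mtx"]),np.array(c["D"]))[0].reshape(-1,2)
E
python3 - <<'E'
from h import *
s=read_state();print({k:np.round(v,3).tolist() for k,v in s.items()})
for c in("top","side"):
    im=get_image(c);cv2.imwrite(f"pics/{c}0.png",im)
    for l in("pine_knob_grip","pine_knob","walnut_knob","pine_strip"):
        for m in masks_of(c,l)[:2]:
            print(c,l,round(m["confidence"],2),np.round(m["location"],1),m["region"].sum(),np.round(ray(c,m["location"],.142),3))
E
```

```text
{'time_s': 0.0, 'qpos': [-1.013, 0.359, 0.011, -0.0, -1.224, -0.288], 'qd': [-0.0, -0.0, -0.001, 0.0, -0.001, 0.002], 'joint_efforts': [-0.0, -58.271, 29.305, 6.997, 0.007, -0.0], 'eef_pos': [0.18, -0.65, 0.226], 'orientation': [0.422, -3.113, -0.002], 'contact_force': [0.398, 0.721, -0.009], 'wrist_torque': [-0.007, -0.017, -0.013], 'finger_force': 0.0, 'opening': 0.997}
top pine_knob_grip 0.61 [339.8 216. ] 507 [ 0.5   -0.16   0.142]
top pine_knob 0.82 [339.8 219.5] 475 [ 0.494 -0.161  0.142]
top walnut_knob 0.62 [177.7 206.1] 508 [0.511 0.138 0.142]
top walnut_knob 0.62 [339.2 218. ] 536 [ 0.497 -0.159  0.142]
top pine_strip 0.77 [328.2 234.2] 1686 [ 0.466 -0.139  0.142]
side pine_knob_grip 0.64 [272.3 252.8] 1278 [ 0.487 -0.188  0.142]
side pine_knob 0.79 [273.5 249.4] 1246 [ 0.492 -0.182  0.142]
side walnut_knob 0.93 [208.2 159.7] 666 [0.506 0.109 0.142]
side pine_strip 0.74 [245.1 301.8] 2514 [ 0.414 -0.258  0.142]
```

View pics/top0.png

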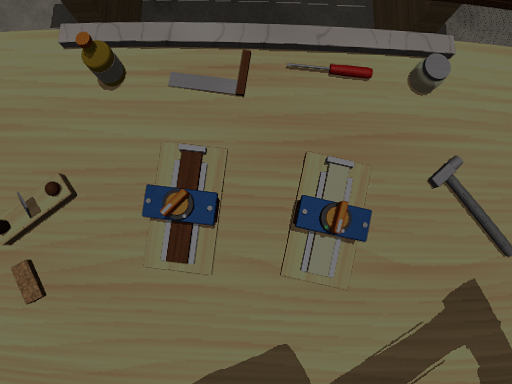

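View pics/side0.png

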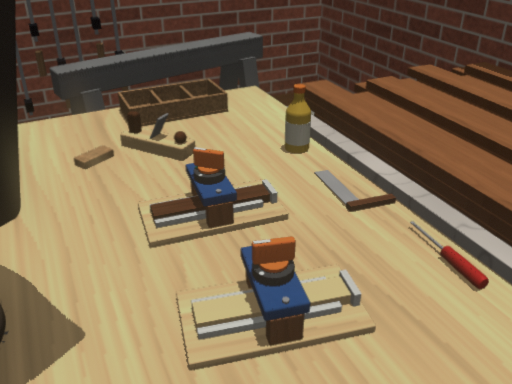

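The top picture shows the pine jig on the right, with its knob at about (339,217), and the walnut jig on the left at about (178,205). In the side picture the pine knob is at about (273,252). Next I'll measure the axis and the wing direction.

Run:
```python
from h import *
t=get_image("top");s=get_image("side")
cr=cv2.resize(t[175:260,285:390],None,fx=5,fy=5,interpolation=cv2.INTER_CUBIC)
cs=cv2.resize(s[225:305,225:325],None,fx=5.2,fy=5.2,interpolation=cv2.INTER_CUBIC)
h=500;pad=lambda a:cv2.copyMakeBorder(a,0,h-a.shape[0],0,0,0)
both=np.hstack([pad(cr[:,:]),pad(cs)]);f=790/both.shape[1]
cv2.imwrite("pics/crop1.png",cv2.convertScaleAbs(cv2.resize(both,None,fx=f,fy=f),alpha=1.5));print(f)
hsv=cv2.cvtColor(t,cv2.COLOR_BGR2HSV);print(t[218,308],t[216,340],t[207,343])
b=cv2.inRange(hsv,(105,120,40),(125,255,255));b[:,:280]=0;b[:150]=0;b[280:]=0;b[:,390:]=0
hull=cv2.convexHull(cv2.findNonZero(b)).reshape(-1,2)
P=np.array([ray("top",p,.086)[:2] for p in hull]);r=cv2.minAreaRect(P.astype(np.float32)*1000)
print("crossbar",r)
# orange bright wing
o=cv2.inRange(hsv,(5,120,60),(20,255,255))
for c in("top","side"):
    m=masks_of(c,"pine_knob")[0]
    ys,xs=np.nonzero(m["region"]);print(c,xs.min(),xs.max(),ys.min(),ys.max())
```

```text
0.7559808612440191
[86 49 25] [ 34  80 111] [ 36  81 112]
crossbar ((498.98138427734375, -161.67088317871094), (143.06024169921875, 64.64570617675781), 78.86441040039062)
top 308 347 164 275
side 252 294 237 272
```

View pics/crop1.png

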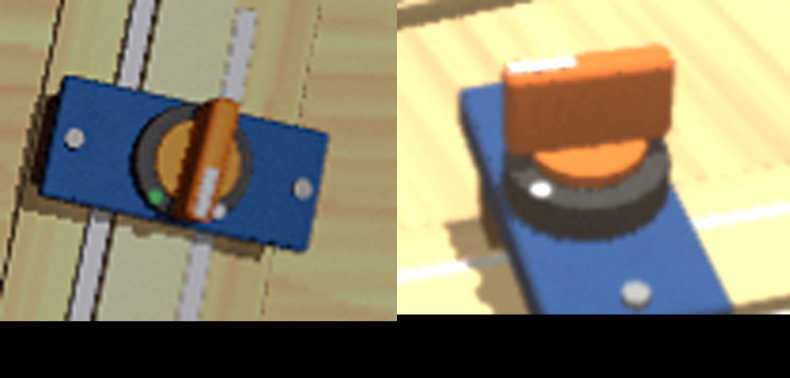

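The crop shows the white stripe on the wing end nearest the robot, just past the collar's white dot, with the green dot to its left. The wing therefore runs nearly along the strip. The crossbar measures 143 x 65 mm against a true 146 x 66, so its centre is reliable.

Run:
```python
from h import *
import cell;print([n for n in dir(cell) if n[0]!='_'], getattr(cell,"hold_point_z",None))
ax=np.array([.499,-.1617])
T=[ray("top",p,.142)[:2] for p in((345.05,202),(338.4,232.7))]
S=[ray("side",p,.142)[:2] for p in((295,237.7),(252.7,242.3))]
for q in(T,S): d=q[0]-q[1];print(np.round(q,4).tolist(),"mid",(q[0]+q[1])/2,"len",np.hypot(*d),"yaw",np.degrees(np.arctan2(d[1],d[0])))
# silhouette fit: bar + skirt in both views
best=[]
obs={}
for c,(x0,x1,y0,y1) in {"top":(320,358,195,240),"side":(245,302,230,282)}.items():
    im=get_image(c);hsv=cv2.cvtColor(im,cv2.COLOR_BGR2HSV)
    m=np.zeros((384,512),np.uint8);k=cv2.inRange(hsv,(3,150,50),(17,255,255));w=cv2.inRange(hsv,(0,0,150),(180,60,255)) 
    m[y0:y1,x0:x1]=k[y0:y1,x0:x1];obs[c]=m>0;print(c,obs[c].sum())
def hull(c,pts):
    a=np.zeros((384,512),np.uint8);cv2.fillConvexPoly(a,(cv2.convexHull(proj(c,pts).astype(np.float32))*16).astype(np.int32),1,shift=4);return a>0
th=np.linspace(0,6.28,40)
def cost(v):
    x,y,a=v;e=0;u=np.array([np.cos(a),np.sin(a)]);n=np.array([-u[1],u[0]]);t=0
    for c in obs:
        p=[[*(np.array([x,y])+sx*.031*u+sy*.007*n),z] for sx in(-1,1) for sy in(-1,1) for z in(.112,.142)]
        sk=[[x+.022*np.cos(q),y+.022*np.sin(q),z] for q in th for z in(.108,.111)]
        e+=((hull(c,p)|hull(c,sk))^obs[c]).sum()
    return e
g=[(cost((x,y,np.radians(a))),x,y,a) for x in np.arange(.489,.5095,.003) for y in np.arange(-.171,-.151,.003) for a in range(-36,10,3)]
for r in sorted(g)[:6]: print(np.round(r,4).tolist())
s=read_state();Rm=R.from_rotvec(s["orientation"]).as_matrix();print(Rm.round(3),s["time_s"])
```

```text
['IKError', 'calibration', 'get_image', 'hold_point_z', 'masks_of', 'read_state', 'search_frame', 'sign_off'] 0.0188
[[0.5264, -0.1703], [0.4696, -0.158]] mid [ 0.49796805 -0.16415889] len 0.05812645733483419 yaw -12.223021139561592
[[0.5315, -0.171], [0.4728, -0.1548]] mid [ 0.50212349 -0.16287227] len 0.06085793609772606 yaw -15.428822386056776
top 253
side 1147Traceback (most recent call last):
  File "<stdin>", line 24, in <module>
  File "<stdin>", line 22, in cost
  File "<stdin>", line 15, in hull
  File "h.py", line 10, in proj
    c=calibration(cam);W=np.array(c["world_to_cam"])
ValueError: time passes only in moves, steps and waits
```

```bash
for i in 1; do python3 -m crank '{"xyz":[[-0.3,0.26,0],[-0.6,0.53,0],[-1,0.88,0],[-1,0.88,0]],"angular":[[0,0,0],[0,0,0],[0,0,0],[0,0,0]],"claw":[1,1,1,1]}' 40; done
python3 -m crank '{"xyz":[[-0.3,0.26,0],[-0.6,0.53,0],[-1,0.88,0],[-1,0.88,0]],"angular":[[0,0,0],[0,0,0],[0,0,0],[0,0,0]],"claw":[1,1,1,1]}'
python3 -m crank '{"xyz":[[-0.3,0.26,0],[-0.6,0.53,0],[-1,0.88,0],[-1,0.88,0]],"angular":[[0,0,0],[0,0,0],[0,0,0],[0,0,0]],"claw":[1,1,1,1]}'
python3 -m crank '{"xyz":[[-0.3,0.26,0],[-0.6,0.53,0],[-1,0.88,0],[-1,0.88,0]],"angular":[[0,0,0],[0,0,0.3],[0,0,0.6],[0,0,0.98]],"claw":[1,1,1,1]}'
cat >> h.py <<'E'
def need(tx,ty,tz,yaw):
    s=read_state();r=R.from_rotvec(s["orientation"]);M=r.as_matrix()
    cur=np.degrees(np.arctan2(M[1,0],M[0,0]));d=(cur-yaw+90)%180-90
    print("t",s["time_s"],"pos",s["eef_pos"],"yaw",cur,"q",np.round(s["qpos"],2),"F",np.round(s["contact_force"],1),np.round(s["wrist_torque"],2),"open",s["opening"],s["finger_force"])
    print("xyz units",np.round(M.T@(np.array([tx,ty,tz])-s["eef_pos"])*10,3),"ang z units",d/30)
E
python3 -c "
from h import *
need(.4995,-.162,.18,-14)"
```

```text
time_s: 1.2
eef_pos: [0.255, -0.5358, 0.2272]
orientation: [-0.427, 3.111, -0.0]
contact_force: [0.5, -0.3, 0.1]
opening: 0.994
finger_force: 0.0
time_s: 1.6
eef_pos: [0.3279, -0.4246, 0.2271]
orientation: [-0.428, 3.111, -0.0]
contact_force: [0.3, 0.3, 0.0]
opening: 0.997
finger_force: 0.0
time_s: 2.0
eef_pos: [0.401, -0.3133, 0.227]
orientation: [-0.428, 3.111, -0.0]
contact_force: [-0.2, -1.1, 0.4]
opening: 1.004
finger_force: 0.0
time_s: 2.4
eef_pos: [0.4736, -0.2027, 0.2268]
orientation: [0.257, 3.13, 0.0]
contact_force: [-1.0, 0.0, -1.1]
opening: 1.0
finger_force: 0.0
t 2.4 pos [ 0.47355337 -0.20271684  0.22676707] yaw 170.62882038188656 q [-0.02  0.09 -0.34  0.   -1.14 -1.71] F [-1.   0.  -1.1] [-0.15  0.08  0.07] open 1.000351029233504 0.0
xyz units [-0.189  0.444  0.468] ang z units 0.15429401272955184
```

```bash
python3 -m crank '{"xyz":[[-0.19,0.44,0],[-0.19,0.44,0.2],[-0.19,0.44,0.46],[-0.19,0.44,0.46],[-0.19,0.44,0.46]],"angular":[[0,0,0.15],[0,0,0.15],[0,0,0.15],[0,0,0.15],[0,0,0.15]],"claw":[1,1,1,1,1]}'
python3 - <<'E'
from h import *
need(.4995,-.162,.1145,-14)
t=get_image("top");s=get_image("side")
cv2.imwrite("pics/c2.png",np.hstack([cv2.resize(t[165:265,280:400],(480,400)),cv2.resize(s[200:300,230:310],(320,400))]))
E
```

```text
time_s: 2.9
eef_pos: [0.4973, -0.165, 0.1809]
orientation: [-0.374, -3.118, 0.001]
contact_force: [0.9, -0.5, 0.2]
opening: 0.999
finger_force: 0.0
t 2.9 pos [ 0.49732283 -0.16496215  0.18090265] yaw 166.3192172219948 q [ 0.05  0.15 -0.38  0.   -1.04 -1.86] F [ 0.9 -0.5  0.2] [-0.08 -0.04  0.03] open 0.9992306906698604 0.0
xyz units [-0.015  0.034  0.664] ang z units 0.010640574066493021
```

View pics/c2.png

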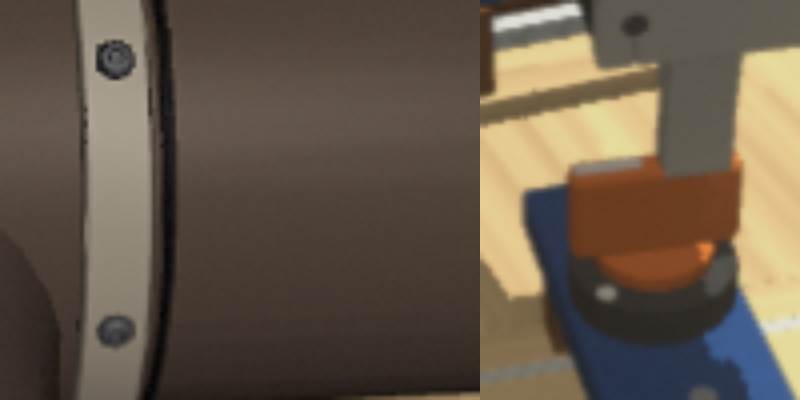

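The top view is blocked by the arm. The side view shows the near finger in front of the wing and parallel to it, so I'm descending.

```bash
python3 -m crank '{"xyz":[[0,0,0.2],[0,0,0.4],[0,0,0.6],[0,0,0.66],[0,0,0.66],[0,0,0.66]],"angular":[[0,0,0],[0,0,0],[0,0,0],[0,0,0],[0,0,0],[0,0,0]],"claw":[1,1,1,1,1,1]}'
python3 -c "
from h import *
need(.4995,-.162,.1145,-14)"
```

```text
time_s: 3.6
eef_pos: [0.4982, -0.1645, 0.1159]
orientation: [0.374, 3.118, -0.0]
contact_force: [0.5, -0.2, 0.3]
opening: 0.999
finger_force: 0.0
t 3.6 pos [ 0.49824031 -0.16453251  0.11586312] yaw 166.3344256366446 q [ 0.06  0.21 -0.47  0.   -0.89 -1.87] F [ 0.5 -0.2  0.3] [-0.03 -0.07  0.04] open 0.9991988413310551 0.0
xyz units [-0.006  0.028  0.014] ang z units 0.011147521221486538
```

```bash
python3 -m crank '{"xyz":[[0,0.02,0.01],[0,0.02,0.01],[0,0.02,0.01],[0,0.02,0.01],[0,0.02,0.01],[0,0.02,0.01],[0,0.02,0.01],[0,0.02,0.01]],"angular":[[0,0,0],[0,0,0],[0,0,0],[0,0,0],[0,0,0],[0,0,0],[0,0,0],[0,0,0]],"claw":[-1,-1,-1,-1,-1,-1,-1,-1]}' 10
python3 -c "
from h import *
need(.4995,-.162,.1145,-14)"
```

```text
time_s: 4.4
eef_pos: [0.4978, -0.1623, 0.1136]
orientation: [-0.374, -3.119, -0.0]
contact_force: [0.3, -0.5, -0.2]
opening: 0.335
finger_force: 0.0
t 4.4 pos [ 0.49784347 -0.1623453   0.11355852] yaw 166.32614243188056 q [ 0.06  0.22 -0.47 -0.   -0.88 -1.87] F [ 0.3 -0.5 -0.2] [0.   0.04 0.06] open 0.334654895429995 0.0
xyz units [-0.015  0.007 -0.009] ang z units 0.010871414396018509
```

Still closing, so I'll continue.

```bash
python3 -m crank '{"xyz":[[0,0,0],[0,0,0],[0,0,0],[0,0,0]],"angular":[[0,0,0],[0,0,0],[0,0,0],[0,0,0]],"claw":[-1,-1,-1,-1]}' 10
python3 -c "
from h import *
need(.4995,-.162,.1145,-14)"
```

```text
time_s: 4.8
eef_pos: [0.4977, -0.1628, 0.1136]
orientation: [-0.374, -3.119, 0.001]
contact_force: [0.1, -4.5, -0.9]
opening: 0.16
finger_force: 9.9
t 4.8 pos [ 0.49770323 -0.1628209   0.11358701] yaw 166.32374775654836 q [ 0.06  0.22 -0.47  0.   -0.88 -1.87] F [ 0.1 -4.5 -0.9] [-1.96  0.05 -0.1 ] open 0.1601864597276569 9.948394149541855
xyz units [-0.016  0.012 -0.009] ang z units 0.010791591884945244
```

```bash
python3 -m crank '{"xyz":[[0,-0.005,0],[0,-0.005,0],[0,-0.005,0],[0,-0.005,0],[0,-0.005,0],[0,-0.005,0],[0,-0.005,0],[0,-0.005,0]],"angular":[[0,0,0],[0,0,-0.15],[0,0,-0.3],[0,0,-0.45],[0,0,-0.6],[0,0,-0.75],[0,0,-0.9],[0,0,-0.9]],"claw":[-1,-1,-1,-1,-1,-1,-1,-1]}' 45
python3 -c "
from h import *
need(.4995,-.162,.1145,-14)"
```

```text
time_s: 5.6
eef_pos: [0.4977, -0.1639, 0.1136]
orientation: [0.369, -3.119, 0.002]
contact_force: [0.6, -9.4, -2.0]
opening: 0.154
finger_force: 44.9
t 5.6 pos [ 0.49769335 -0.16390294  0.11360984] yaw -166.5052953115201 q [ 0.06  0.22 -0.47  0.   -0.88 -1.39] F [ 0.6 -9.4 -2. ] [-3.62 -0.3   0.03] open 0.15368647363313812 44.939451813697815
xyz units [-0.022  0.014 -0.009] ang z units 0.9164901562826638
```

```bash
python3 -m crank '{"xyz":[[0,-0.015,0],[0,-0.015,0],[0,-0.015,0],[0,-0.015,0],[0,-0.015,0]],"angular":[[0,0,-0.15],[0,0,-0.3],[0,0,-0.45],[0,0,-0.52],[0,0,-0.52]],"claw":[-1,-1,-1,-1,-1]}' 45
python3 - <<'E'
from h import *
need(.4995,-.162,.1145,-14)
s=get_image("side")
cv2.imwrite("pics/c3.png",cv2.resize(s[200:340,180:360],None,fx=3.8,fy=3.8,interpolation=cv2.INTER_CUBIC))
E
```

```text
time_s: 6.1
eef_pos: [0.4979, -0.1646, 0.1136]
orientation: [0.785, -3.041, 0.0]
contact_force: [-0.0, -5.2, 0.2]
opening: 0.157
finger_force: 44.9
t 6.1 pos [ 0.49787845 -0.16458361  0.11356349] yaw -151.0403118393076 q [ 0.06  0.22 -0.47  0.   -0.88 -1.12] F [-0.  -5.2  0.2] [-1.9   0.29  0.07] open 0.1573729197886325 44.9397736787796
xyz units [-0.027  0.015 -0.009] ang z units 1.4319896053564132
```

View pics/c3.png

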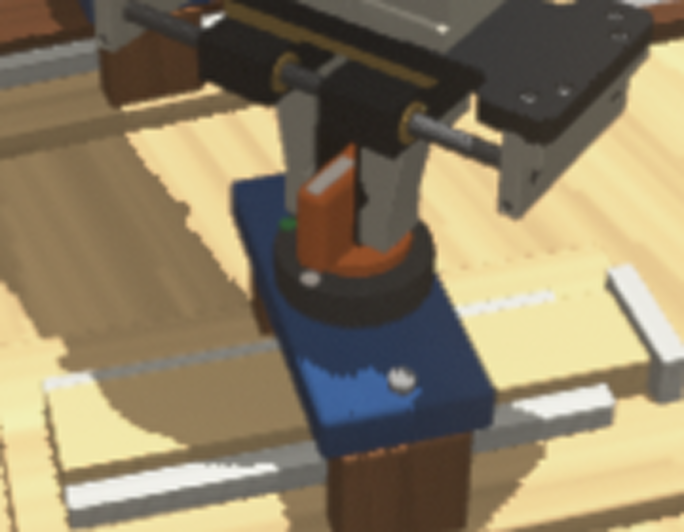

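The side view shows the stripe end of the wing at about (325,170) in the crop, standing over the white collar dot at about (310,278). I'll go a little further back for margin and check the angle against the dots.

```bash
python3 -m crank '{"xyz":[[0,-0.01,0],[0,-0.01,0],[0,-0.01,0]],"angular":[[0,0,-0.1],[0,0,-0.15],[0,0,-0.15]],"claw":[-1,-1,-1]}' 45
python3 - <<'E'
from h import *
need(.4985,-.1645,.1145,-14)
c=np.array([.4985,-.1640])
for n,px in(("white",(180+310/3.8,200+278/3.8)),("green",(180+288/3.8,200+224/3.8))):
    for z in(.1,.106):
        d=ray("side",px,z)[:2]-c;print(n,z,np.hypot(*d),"dot yaw+180",np.degrees(np.arctan2(-d[1],-d[0])))
E
```

```text
time_s: 6.45
eef_pos: [0.498, -0.1648, 0.1135]
orientation: [0.902, -3.008, -0.001]
contact_force: [-3.8, 1.6, 4.5]
opening: 0.157
finger_force: 44.9
t 6.45 pos [ 0.49802329 -0.16484549  0.11354587] yaw -146.60330818906652 q [ 0.05  0.22 -0.47 -0.   -0.88 -1.04] F [-3.8  1.6  4.5] [0.52 1.53 0.01] open 0.15652687773700055 44.94351267814636
xyz units [-0.006  0.    -0.01 ] ang z units 1.5798897270311159
white 0.1 0.024263159370833124 dot yaw+180 27.186207565318863
white 0.106 0.030216489240153896 dot yaw+180 35.15058248836332
green 0.1 0.0261458522874655 dot yaw+180 -54.35062611347065
green 0.106 0.02346639201125613 dot yaw+180 -38.180069873425644
```

The wing is now about 0.77 rad back from the jig axis, past the -0.5 click and at the white dot. Next I turn it forward.

```bash
python3 -m crank '{"xyz":[[0,0,0],[0,0,0],[0,0,0],[0,0,0],[0,0,0],[0,0,0],[0,0,0],[0,0,0]],"angular":[[0,0,0.15],[0,0,0.3],[0,0,0.45],[0,0,0.6],[0,0,0.75],[0,0,0.9],[0,0,1],[0,0,1]],"claw":[-1,-1,-1,-1,-1,-1,-1,-1]}' 45
python3 -m crank '{"xyz":[[0,0,0],[0,0,0],[0,0,0],[0,0,0],[0,0,0],[0,0,0],[0,0,0],[0,0,0]],"angular":[[0,0,0.15],[0,0,0.3],[0,0,0.45],[0,0,0.6],[0,0,0.75],[0,0,0.9],[0,0,1],[0,0,1]],"claw":[-1,-1,-1,-1,-1,-1,-1,-1]}'
python3 -c "
from h import *
need(.498,-.1648,.1135,-57)"
python3 -m crank '{"xyz":[[0,0,0],[0,0,0],[0,0,0],[0,0,0]],"angular":[[0,0,0.15],[0,0,0.3],[0,0,0.4],[0,0,0.4]],"claw":[-1,-1,-1,-1]}'
python3 -c "
from h import *
need(.498,-.1648,.1135,-57)"
```

```text
time_s: 7.25
eef_pos: [0.4977, -0.1638, 0.1135]
orientation: [0.088, -3.139, -0.003]
contact_force: [-5.9, 8.7, 7.4]
opening: 0.157
finger_force: 44.9
time_s: 8.05
eef_pos: [0.498, -0.1626, 0.1135]
orientation: [-0.727, -3.055, -0.005]
contact_force: [-6.8, 16.1, 9.1]
opening: 0.158
finger_force: 44.9
t 8.05 pos [ 0.49795462 -0.16264702  0.11350486] yaw 153.22223915289123 q [ 0.06  0.22 -0.47 -0.   -0.88 -2.09] F [-6.8 16.1  9.1] [ 5.72  2.35 -0.02] open 0.1577895753634649 44.93322730064392
xyz units [-0.01  -0.019 -0.   ] ang z units 1.007407971763041
time_s: 8.45
eef_pos: [0.4983, -0.1623, 0.1135]
orientation: [-1.042, -2.962, -0.006]
contact_force: [-6.2, 17.9, 9.7]
opening: 0.156
finger_force: 44.9
t 8.45 pos [ 0.49827981 -0.16228069  0.11353062] yaw 141.22589561958316 q [ 0.06  0.22 -0.47 -0.   -0.88 -2.3 ] F [-6.2 17.9  9.7] [ 6.42  2.19 -0.02] open 0.15605173423455543 44.93279814720154
xyz units [-0.014 -0.021  0.   ] ang z units 0.6075298539861061
```

```bash
python3 -m crank '{"xyz":[[0.01,0.02,0],[0.01,0.02,0],[0.01,0.02,0],[0.01,0.02,0],[0.01,0.02,0]],"angular":[[0,0,0.15],[0,0,0.3],[0,0,0.4],[0,0,0.5],[0,0,0.5]],"claw":[-1,-1,-1,-1,-1]}' 45
python3 -c "
from h import *
need(.498,-.1648,.1135,-57)"
python3 -m crank '{"xyz":[[0,0,0],[0,0,0],[0,0,0]],"angular":[[0,0,0.06],[0,0,0.12],[0,0,0.12]],"claw":[-1,-1,-1]}' 45
python3 -c "
from h import *
need(.498,-.1648,.1135,-57)"
```

```text
time_s: 8.95
eef_pos: [0.4987, -0.1617, 0.1136]
orientation: [-1.42, -2.801, -0.002]
contact_force: [-4.8, 6.6, 6.4]
opening: 0.162
finger_force: 44.9
t 8.95 pos [ 0.49871566 -0.16169706  0.11356352] yaw 126.23508728314593 q [ 0.06  0.22 -0.47 -0.   -0.88 -2.57] F [-4.8  6.6  6.4] [ 2.65  1.51 -0.09] open 0.16177711124082672 44.92746412754059
xyz units [-0.021 -0.024  0.001] ang z units 0.10783624277153195
time_s: 9.25
eef_pos: [0.4988, -0.1616, 0.1135]
orientation: [-1.505, -2.757, -0.002]
contact_force: [-4.0, 7.6, 5.2]
opening: 0.154
finger_force: 45.1
t 9.25 pos [ 0.49878935 -0.16163316  0.11353152] yaw 122.73541528693617 q [ 0.06  0.22 -0.47 -0.   -0.88 -2.63] F [-4.   7.6  5.2] [2.8  1.5  0.53] open 0.15367784012729707 45.1207172870636
xyz units [-0.022 -0.024  0.   ] ang z units -0.008819490435460391
```

```bash
python3 -m crank '{"xyz":[[0,0,0],[0,0,0],[0,0,0]],"angular":[[0,0,0.08],[0,0,0.08],[0,0,0.08]],"claw":[-1,-1,-1]}' 45
python3 - <<'E'
from h import *
need(.498,-.1648,.1135,-57)
s=get_image("side")
cv2.imwrite("pics/c4.png",cv2.resize(s[200:340,180:360],None,fx=3.8,fy=3.8,interpolation=cv2.INTER_CUBIC))
E
```

```text
time_s: 9.55
eef_pos: [0.4989, -0.1618, 0.1136]
orientation: [-1.56, -2.726, -0.001]
contact_force: [-3.5, 6.8, 3.8]
opening: 0.162
finger_force: 46.3
t 9.55 pos [ 0.49888142 -0.16177424  0.11355977] yaw 120.45727504528497 q [ 0.06  0.22 -0.47 -0.   -0.88 -2.67] F [-3.5  6.8  3.8] [2.36 1.33 1.04] open 0.16202418560372303 46.28457248210907
xyz units [-0.022 -0.023  0.001] ang z units -0.08475749849050089
```

View pics/c4.png

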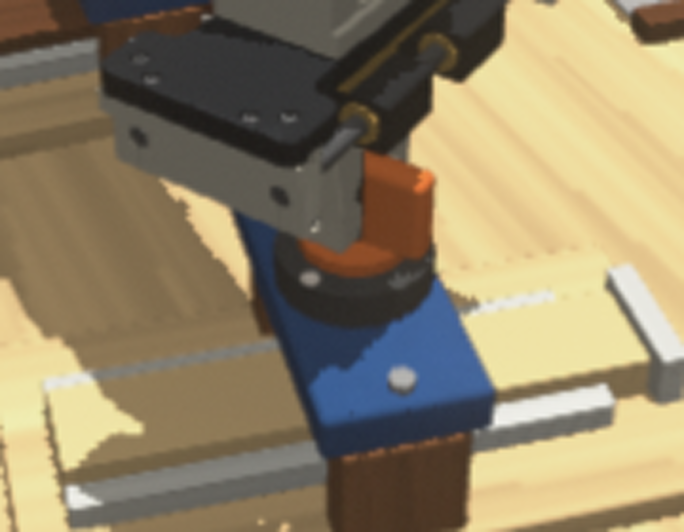

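The side view shows the wing swung to the tight side, with its far end at about (415,190) in the crop and the strip unshifted. The torque rose to 1 N m with little further turn, so the knob is at its stop. I'll release and retreat.

```bash
python3 -m crank '{"xyz":[[0,0,0],[0,0,0],[0,0,0],[0,0,0],[0,0,0],[0,0,0],[0,0,0],[0,0,0]],"angular":[[0,0,0],[0,0,0],[0,0,0],[0,0,0],[0,0,0],[0,0,0],[0,0,0],[0,0,0]],"claw":[0,0,0,0,0,0,0,0]}'
python3 -m crank '{"xyz":[[0,0,-0.2],[0,0,-0.5],[0,0,-0.9],[0,0,-1],[0,0,-1]],"angular":[[0,0,0],[0,0,0],[0,0,0],[0,0,0],[0,0,0]],"claw":[0,0,0,0,0]}'
python3 -c "
from h import *
need(.4,-.4,.21,-57)"
```

```text
time_s: 10.4
eef_pos: [0.499, -0.163, 0.1136]
orientation: [1.561, 2.726, 0.0]
contact_force: [0.2, -0.6, -0.0]
opening: 0.499
finger_force: 0.0
time_s: 10.9
eef_pos: [0.5001, -0.163, 0.2156]
orientation: [1.559, 2.723, 0.003]
contact_force: [0.6, -0.2, -1.0]
opening: 0.502
finger_force: 0.0
t 10.9 pos [ 0.50013369 -0.16299955  0.21558896] yaw 120.43603341640403 q [ 0.06  0.12 -0.33  0.   -1.11 -2.67] F [ 0.6 -0.2 -1. ] [-0.13  0.02  0.06] open 0.5018436862633061 0.0
xyz units [-1.536 -2.064  0.052] ang z units -0.08546555278653235
```

```bash
python3 -m crank '{"xyz":[[-0.25,-0.33,0],[-0.5,-0.66,0],[-0.75,-1,0],[-0.75,-1,0]],"angular":[[0,0,0],[0,0,0],[0,0,0],[0,0,0]],"claw":[0,0,0,0]}'
python3 -m crank '{"xyz":[[-0.25,-0.33,0],[-0.5,-0.66,0],[-0.75,-1,0],[-0.75,-1,0]],"angular":[[0,0,0],[0,0,0],[0,0,0],[0,0,0]],"claw":[0,0,0,0]}'
python3 -m crank '{"xyz":[[-0.25,-0.33,0],[-0.5,-0.66,0],[-0.75,-1,0],[-0.75,-1,0],[-0.75,-1,0]],"angular":[[0,0,0],[0,0,0],[0,0,0],[0,0,0],[0,0,0]],"claw":[0,0,0,0,0]}' | head -2
python3 - <<'E'
from h import *
t=get_image("top");s=get_image("side")
cv2.imwrite("pics/c5.png",np.hstack([cv2.resize(t[165:265,280:380],(400,400),interpolation=cv2.INTER_CUBIC),cv2.resize(s[220:320,220:320],(400,400),interpolation=cv2.INTER_CUBIC)]))
E
```

```text
time_s: 11.3
eef_pos: [0.4482, -0.281, 0.2118]
orientation: [-1.564, -2.721, 0.001]
contact_force: [0.1, 1.1, 0.3]
opening: 0.501
finger_force: 0.0
time_s: 11.7
eef_pos: [0.4003, -0.3963, 0.2116]
orientation: [-1.564, -2.721, 0.001]
contact_force: [0.7, -0.4, -0.2]
opening: 0.501
finger_force: 0.0
time_s: 12.2
eef_pos: [0.3535, -0.5088, 0.2116]
```

View pics/c5.png

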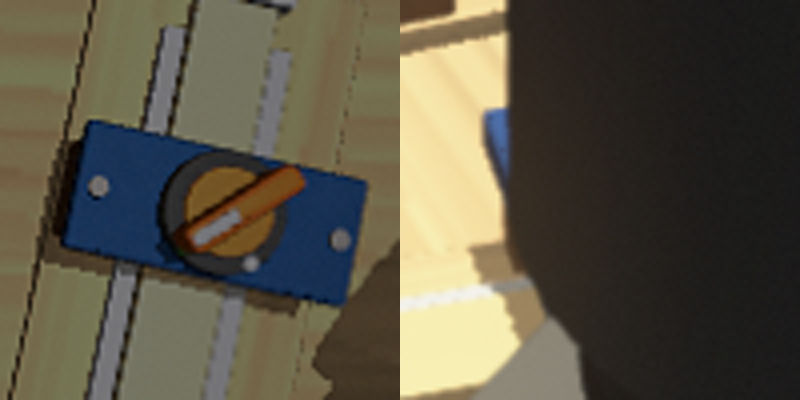

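The top view shows the stripe at about (215,228) in the crop, covering the green dot. The wing yaw is about -57°, which is the 0.8 stop, the strip is in place and the arm is clear.

```bash
python3 -c "
from cell import *
print(sign_off())"
```

```text
the job is handed in; nothing more can be done
None
```

The pine strip is clamped and the job is handed in at about 12 s: I turned the knob back to about -0.77 rad, then forward past the 0.3 jam point to its stop at about 0.8 with the stripe on the green dot, released it and backed clear; the strip looks unmoved in the top view, I never touched the walnut knob, and the click down is inferred from the knob passing the jam point.

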